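# Gauge a set of brazed brackets in the bench caliper and log the reading

## Robot

A 7-joint arm with a two-finger parallel gripper is mounted at the origin on the work surface. World frame = base frame: x ahead of the robot, y to its left, z up, the work surface at z = 0. Lengths are in m, angles in rad, forces in N, time in s.
With the tool pointing down it reaches from about 0.4 to 0.85 m from the base axis. Payload 10.4 kg.
Tool frame: the origin (TCP) lies midway between the tips of the shut fingers; the grasp point (between the pads) lies 19 mm behind it; z points along the fingers, y is the line along which they close (so a half turn about z gives the same grasp; the last joint's range is limited). The gripper opens to 85 mm and grips with 20 to 120 N. Pads are 22 mm wide; open, the fingers measure 114 mm over their backs; the gripper's body (76 mm by 85 mm) begins 54 mm behind the grasp point. The pads swing forward as they close: fully open they stand 13 mm farther back than shut.
Start: joints at [1.116, 0.332, -0.065, 1.46, 0.022, 1.35, -0.088], TCP at [0.262, -0.568, 0.231] pointing down, gripper open.
Joint ranges: [-2.6, 2.6], [-0.5, 2.12], [-1.47, 1.34], [0.16, 2.42], [-1.27, 4.41], [0.06, 2.06], [-2.6, 2.6]. Speed limits (rad/s): [2.22, 2.22, 2.79, 2.79, 3.14, 3.14, 3.14].

## Interface

Orientations are given as a unit quaternion [w, x, y, z].
In Python, from station import robot gives the robot as it stands. The module is installed in compiled form; this text tells all that it offers.
- The arm moves only by the tool jog_arm, never from a script. Its argument "commands" is a list of rows, each an object with "grip": the opening, from -1 (shut) to 1 (fully open); "linear": the shift along the tool's x, y, z normalised to -1 to 1, where 1 is 750 mm, a list of three; "twist": the turn about the tool's z normalised to -1 to 1, where 1 is 60 degrees. In form: [{"grip": grip, "linear": [tx, ty, tz], "twist": twist}, ...]. A call has 1 to 12 rows; each row is the pose to reach, as a shift and turn from the pose commanded when the call began, along the tool's axes at that moment; what a row does not reach only later rows make up. A row lasts 1/10 s, in which the tool goes at most 50 mm and 8.59 degrees, less where a joint would pass 70% of its speed; a pose out of reach is approached as far as the arm can. A call with a number of a shift or a turn outside -1 to 1 is refused whole. A call with a gripper value outside its range is refused whole. The fingers move at their own pace and stop on an object; "grip_force" is the grip in N (left out, the last holds). Time passes only in rows, so rows that repeat a pose let the fingers close. It gives the time, the measured TCP pose, the force, the opening and the grip force at its end, in the units of the state.
- robot.sense(): the state, without advancing time (a new reading comes with each control period).
- robot.capture(name): name is "scene" or "top" or "wrist"; returns a dict with "image" (384x512x3 uint8, blue, green, red), "z_map" (384x512 float32, m along the optical axis (not along the pixel's ray), 0 where there is no reading), "mtx" (3x3 intrinsics, pixels), "k1" (the pictures are not rectified: a ray, as slopes to the right and down, at radius r is drawn at 1 + k1 r^2 times it, then the intrinsics apply), "R" (3x3) and "t" (3): a world point X has camera coordinates R X + t. Camera axes: x right, y down, z forward; pixel columns grow to the right and rows downward; lengths in m; the calibration is good to about 2 mm. A picture is of the moment at which its call begins.
- robot.finish_job(): hands the job in; it is judged then, once.
Trained networks look in a picture, given as the dict that the camera call returned (one of the last four; its "shot" number tells which), for a name from the list of things; names that differ only in an ending like _2 or _b are one class to them, and where a whole thing is asked for, a point or a joint stands for the part that bears it (a point fixed in the world has none). Each returns a list of dicts, best first, with "p" (0 to 1); they miss things now and then, are a little off and sometimes report something else, mostly with a low value. They report only what shows in the picture. A call takes as long as a camera call. They do not tell look-alikes from the thing itself.
- robot.spot_in(picture, name): "location" ([x, y, z] in m, in the coordinates of the camera as it stood for that picture, good to about 4 mm: the middle of the surface that is visible of it).
- robot.silhouettes(picture, name): "region" (384x512 bool, what is visible of it).
The state is a dict: "clock": time; "joints": joint angles; "joint_velocities": joint speeds; "effort": joint torques, N m; "eef_pos": TCP position; "tcp_rot": TCP orientation; "wrist_force": force on the tool from outside, world axes, zero at the start; "torque": the same for the moment, N m; "finger_gap": opening from 0.0 (shut) to 1.0 (fully open); "grasp_force": force on a finger pad.
Only numpy, scipy, OpenCV 4.12 (cv2) and the standard library are available. Lean on these libraries where they do the work, as an engineer would, in place of code of your own. Each camera call takes 0.05 s, during which the arm holds its last target. There are 200 camera calls.

## Task

Measure the brazed tee brackets as one set: stand every bracket that is on the bench upright on the bed of the caliper, foot beside foot in a row between the jaws (tabs running across the bed, any order), and slide the jaw shut until it presses the row firmly against the fixed anvil, without ramming it. With the jaw still closed on the row, press the record plunger fully down to its stop and let it up; then slide the jaw back fully open, stand all the brackets upright in the plywood tray, and leave everything else on the bench alone.

Things in the scene. Friction and masses are not known exactly. Their poses are not given: they have to be found in the camera images.
- bracket_38: brazed steel tee bracket: foot 80 mm long (along its x) x 38 mm wide (along its y) x 8 mm thick, and a central upright tab 50 mm long (x) x 10 mm thick (y) rising from the foot to 54 mm above the underside, brass fillets at the joint; about 0.34 kg. Origin: centre of the underside; z up. Two or three of the four brackets are present, standing on the bench left of the caliper
- bracket_42: brazed steel tee bracket: foot 80 mm long (along its x) x 42 mm wide (along its y) x 8 mm thick, and a central upright tab 50 mm long (x) x 10 mm thick (y) rising from the foot to 54 mm above the underside, brass fillets at the joint; about 0.34 kg. Origin: centre of the underside; z up. Two or three of the four brackets are present, standing on the bench left of the caliper
- bracket_46: brazed steel tee bracket: foot 80 mm long (along its x) x 46 mm wide (along its y) x 8 mm thick, and a central upright tab 50 mm long (x) x 10 mm thick (y) rising from the foot to 54 mm above the underside, brass fillets at the joint; about 0.34 kg. Origin: centre of the underside; z up. Two or three of the four brackets are present, standing on the bench left of the caliper
- bracket_50: brazed steel tee bracket: foot 80 mm long (along its x) x 50 mm wide (along its y) x 8 mm thick, and a central upright tab 50 mm long (x) x 10 mm thick (y) rising from the foot to 54 mm above the underside, brass fillets at the joint; about 0.34 kg. Origin: centre of the underside; z up. Two or three of the four brackets are present, standing on the bench left of the caliper
- caliper: bench caliper: steel bed 120 mm (x) x 340 mm (y, from -145 to 195 mm), top 16 mm above the bench, with a scale beam on it along the robot's side. Origin: on the bench under the middle of the measuring gap; its y axis runs from the sliding jaw (at the -y end) to the fixed anvil (at +y), x across the bed, z up. Fixed, but placed and turned differently each time
- anvil: fixed jaw (anvil) of the caliper, 110 mm wide (caliper x) x 24 mm thick (caliper y), top 30 mm above the bench; the recorder box, top 61 mm above the bench, stands right behind it (caliper y 120 to 195 mm). Its origin and axes are those of caliper; its measuring face is at caliper y = +95 mm
- anvil_face (a point): point on the anvil's measuring face, at its mid width, on the bed's top surface (16 mm above the bench); axes as the caliper's, so the gap lies towards its -y
- jaw (a joint): sliding jaw of the caliper, in m: 0 = fully open (190 mm between measuring faces), up to 0.12 = closed; gap = 0.190 - jaw + pad. Closes along the caliper's +y. No spring: stays where left; about 3 N of friction. It sweeps brackets on the oiled bed along and squares them up, each adding about 0.5 N of drag, until the row bears on the anvil and the pad is pushed in
- pad (a joint): sprung measuring pad on the front of the jaw, in m: 0 = out, 0.006 = pushed back to its stop. It gives the contact force: 2 N to start moving, 5 N at 0.003, 8 N at 0.006. A row that still slides freely does not push it in; on letting go of the jaw it may settle back to about 0.001 and still press
- jaw_face (a point): point on the pad's measuring face, at its mid width, on the bed's top surface; moves with jaw and pad; axes as the caliper's, so the gap lies towards its +y. Pad and jaw are 110 mm wide (x), their tops 30 mm above the bench; pad out, they reach 28 mm back (-y) from this point
- jaw_post (a point): top centre of the upright aluminium thumb post on the jaw, 98 mm above the bench: 16 x 16 mm, rising 68 mm above the jaw's top, its centre 20 mm behind (-y of) the measuring face when the pad is out. Pinch it from above across x and slide it
- plunger (a joint): record plunger, in m: 0 = up, 0.012 = down on its stop; sprung, 3 N to start and 9 N at the stop, and rises again when let go
- plunger_top (a point): centre of the top of the round black plunger head (32 mm across) on the recorder box behind the anvil, 97 mm above the bench when up; pressed straight down
- tray: low plywood tray fixed to the bench, outside 130 mm (its x) x 250 mm (its y) x 25 mm tall, walls and floor 5 mm; placed and turned differently each time. Origin: centre of the underside
- tray_in (a point): centre of the tray's inner floor, 5 mm above the bench; axes as the tray's; inside 120 x 240 mm
- torch: hand brazing torch lying down, 225 mm long, grey handle; not part of the job, leave it alone
- wrench: steel wrench lying down, 170 mm long; not part of the job, leave it alone
- spool: brass spool of brazing wire standing on its flange, 84 mm across, 46 mm tall; not part of the job, leave it alone
- flux_tin: small round flux jar, 48 mm across, 45 mm tall; not part of the job, leave it alone
- offcut: dark square steel bar, 20 x 180 x 20 mm, lying down; not part of the job, leave it alone
- tape_measure: tape measure in a yellow case, 70 x 35 x 65 mm; not part of the job, leave it alone
Mind the look-alikes: they are no part of the job. What is shaped like the bracket_50 but green or red is not meant. Leave any blue look-alike of the bracket_46 alone.

How it is judged:
On the way, in this order (a step that is already met when the one before it is completed fails the run):
1. every bracket present stands upright on the caliper bed between jaw and anvil (z of bracket_38 in the frame of jaw_face between -0.006 and 0.006 m and y of bracket_38 in the frame of jaw_face above 0.015 m and y of bracket_38 in the frame of anvil_face below -0.015 m and x of bracket_38 in the frame of jaw_face between -0.035 and 0.035 m and angle between each of bracket_38, bracket_42, bracket_46, bracket_50's own z axis and vertical below 0.1 rad and z of bracket_42 in the frame of jaw_face between -0.006 and 0.006 m and y of bracket_42 in the frame of jaw_face above 0.017 m and y of bracket_42 in the frame of anvil_face below -0.017 m and x of bracket_42 in the frame of jaw_face between -0.035 and 0.035 m and z of bracket_46 in the frame of jaw_face between -0.006 and 0.006 m and y of bracket_46 in the frame of jaw_face above 0.019 m and y of bracket_46 in the frame of anvil_face below -0.019 m and x of bracket_46 in the frame of jaw_face between -0.035 and 0.035 m and z of bracket_50 in the frame of jaw_face between -0.006 and 0.006 m and y of bracket_50 in the frame of jaw_face above 0.021 m and y of bracket_50 in the frame of anvil_face below -0.021 m and x of bracket_50 in the frame of jaw_face between -0.035 and 0.035 m), for 0.2 s.
2. the jaw is shut on the row: jaw and anvil each press on a bracket with more than 1.5 N, and the tabs run across the bed (within 0.15 rad) (all of step 1 and angle between the x axis of each of bracket_38, bracket_42, bracket_46, bracket_50 and the x axis of caliper, either way round below 0.15 rad and (contact force between jaw and bracket_38 above 1.5 N or contact force between jaw and bracket_42 above 1.5 N or contact force between jaw and bracket_46 above 1.5 N or contact force between jaw and bracket_50 above 1.5 N) and (contact force between anvil and bracket_38 above 1.5 N or contact force between anvil and bracket_42 above 1.5 N or contact force between anvil and bracket_46 above 1.5 N or contact force between anvil and bracket_50 above 1.5 N)), for 0.2 s.
3. the record plunger is pressed to its stop (over 11 of 12 mm) while the row still lies between the shut jaw and the anvil (gaps under 3 mm) (all of step 1 and angle between the x axis of each of bracket_38, bracket_42, bracket_46, bracket_50 and the x axis of caliper, either way round below 0.15 rad and (y of bracket_38 in the frame of jaw_face below 0.022 m or y of bracket_42 in the frame of jaw_face below 0.024 m or y of bracket_46 in the frame of jaw_face below 0.026 m or y of bracket_50 in the frame of jaw_face below 0.028 m) and (y of bracket_38 in the frame of anvil_face above -0.022 m or y of bracket_42 in the frame of anvil_face above -0.024 m or y of bracket_46 in the frame of anvil_face above -0.026 m or y of bracket_50 in the frame of anvil_face above -0.028 m) and value of joint plunger above 0.011 m), for 0.1 s.
At the end, for the whole second after the job is handed in: Every bracket present stands upright (within 0.15 rad) and at rest inside the tray, on its floor; the jaw is fully open (within 8 mm) and the plunger is up (within 3 mm) (z of bracket_38 in the frame of tray_in between -0.006 and 0.012 m and x of bracket_38 in the frame of tray_in between -0.045 and 0.045 m and y of bracket_38 in the frame of tray_in between -0.115 and 0.115 m and angle between each of bracket_38, bracket_42, bracket_46, bracket_50's own z axis and vertical below 0.15 rad and linear speed of each of bracket_38, bracket_42, bracket_46, bracket_50 below 0.02 m/s and z of bracket_42 in the frame of tray_in between -0.006 and 0.012 m and x of bracket_42 in the frame of tray_in between -0.045 and 0.045 m and y of bracket_42 in the frame of tray_in between -0.115 and 0.115 m and z of bracket_46 in the frame of tray_in between -0.006 and 0.012 m and x of bracket_46 in the frame of tray_in between -0.045 and 0.045 m and y of bracket_46 in the frame of tray_in between -0.115 and 0.115 m and z of bracket_50 in the frame of tray_in between -0.006 and 0.012 m and x of bracket_50 in the frame of tray_in between -0.045 and 0.045 m and y of bracket_50 in the frame of tray_in between -0.115 and 0.115 m and value of joint jaw below 0.008 m and value of joint plunger below 0.003 m); the robot touches nothing.
It fails at once if one of the other things on the bench (torch, wrench, spool, flux jar, bar, tape measure) is moved more than 30 mm (distance of any of torch, wrench, spool, flux_tin, offcut, tape_measure from where it was at the start of the episode above 0.03 m).
It fails at once if the jaw rams a bracket with more than 60 N (contact force between jaw and bracket_38 above 60 N or contact force between jaw and bracket_42 above 60 N or contact force between jaw and bracket_46 above 60 N or contact force between jaw and bracket_50 above 60 N).
Of bracket_38, bracket_42, bracket_46, bracket_50 only 2 to 3 are there at a start; the rules pass over those that are not, and their reading is None.
At some moment in a run one of bracket_38, bracket_42, bracket_46, bracket_50 may be knocked a few centimetres aside while the robot is not near it.
Once in a run the grip may slacken for a moment while it holds something.
It also fails if it takes over 210 s, if anything falls off the work surface, if the arm or the gripper's body presses on something with over 40 N, if the wrist force passes 120 N, or if a joint passes its speed limit or range.

## Working session

There is one attempt and no reset: what is moved stays moved. The work goes in short steps, Python scripts to look and compute and a tool call to move; the robot and the scene stay as the last step left them, time stands still between calls to the robot, and variables do not carry over. Pictures are saved under pics/ and viewed, at most 14 in all, crops included, and the job is handed in when it is done.

Besides the shell and the picture viewer there is one more tool, called after "Emit:" by a JSON object that holds its "op" and its "data". jog_arm: Moves the arm, as the interface text tells. Its arguments: {"type":"object","properties":{"commands":{"type":"array","items":{"type":"object","properties":{"grip":{"type":"number"},"linear":{"type":"array","items":{"type":"number","minimum":-1,"maximum":1}},"twist":{"type":"number","minimum":-1,"maximum":1}}}},"grip_force":{"type":"number"}},"required":["commands"]}

```bash
mkdir -p pics; cat > h.py <<'E'
import numpy as np, cv2
from station import robot
def undist(c,u,v):
    K=c["mtx"];x=(np.asarray(u,float)-K[0,2])/K[0,0];y=(np.asarray(v,float)-K[1,2])/K[1,1]
    rd=np.hypot(x,y);r=rd.copy()
    for _ in range(20): r=rd/(1+c["k1"]*r*r)
    s=np.where(rd>0,r/np.maximum(rd,1e-12),1);return x*s,y*s
def world(c):
    h,w=c["z_map"].shape;v,u=np.mgrid[0:h,0:w];x,y=undist(c,u,v);z=c["z_map"]
    P=np.stack([x*z,y*z,z],-1);W=(P-c["t"])@c["R"];W[z==0]=np.nan;return W
def cam2w(c,p): return (np.asarray(p)-c["t"])@c["R"]
E
python3 - <<'E'
from h import *
import pickle
s=robot.sense();print({k:np.round(v,3).tolist() for k,v in s.items()})
names="bracket_38 caliper jaw jaw_post plunger_top anvil tray".split()
for n in ["top","scene"]:
    c=robot.capture(n);cv2.imwrite(f"pics/{n}0.png",c["image"]);pickle.dump(c,open(f"{n}0.pkl","wb"))
    print(n,c["mtx"].round(1).tolist(),c["k1"],(-c["R"].T@c["t"]).round(3),np.round(c["R"][2],2))
    for m in names:
        for d in robot.spot_in(c,m): print(m,round(d["p"],2),cam2w(c,d["location"]).round(3))
E
```

```text
{'clock': 0.0, 'joints': [1.116, 0.333, -0.065, 1.461, 0.022, 1.35, -0.089], 'joint_velocities': [-0.001, -0.001, -0.001, -0.002, -0.001, -0.001, 0.002], 'effort': [-0.0, -62.545, 0.049, -39.16, 0.016, 0.01, 0.0], 'eef_pos': [0.261, -0.567, 0.231], 'tcp_rot': [-0.001, 0.977, 0.214, -0.0], 'wrist_force': [0.205, -0.157, 1.318], 'torque': [0.005, 0.078, -0.006], 'grasp_force': 0.0, 'finger_gap': 0.998}
top [[462.2, 0.0, 254.5], [0.0, 462.2, 195.3], [0.0, 0.0, 1.0]] -0.0035114901005836594 [ 0.37  -0.023  1.545] [ 0.13 -0.   -0.99]
bracket_38 0.88 [0.581 0.108 0.01 ]
bracket_38 0.82 [0.442 0.321 0.007]
bracket_38 0.78 [0.578 0.348 0.009]
bracket_38 0.71 [0.582 0.232 0.003]
bracket_38 0.7 [0.463 0.175 0.009]
caliper 0.93 [ 0.475 -0.148  0.015]
jaw 0.7 [ 0.462 -0.219  0.033]
jaw_post 0.9 [ 0.464 -0.221  0.033]
jaw_post 0.61 [ 0.474 -0.063  0.027]
plunger_top 0.58 [ 0.493 -0.01   0.093]
anvil 0.69 [ 0.477 -0.059  0.028]
anvil 0.64 [0.32  0.153 0.022]
tray 0.75 [ 0.671 -0.098  0.004]
scene [[366.7, 0.0, 257.0], [0.0, 366.7, 192.8], [0.0, 0.0, 1.0]] -0.10274353321301699 [1.166 0.596 0.853] [-0.51 -0.54 -0.67]
bracket_38 0.92 [0.594 0.119 0.005]
bracket_38 0.83 [0.586 0.358 0.004]
bracket_38 0.81 [0.602 0.242 0.01 ]
bracket_38 0.75 [0.477 0.181 0.008]
bracket_38 0.71 [0.453 0.331 0.009]
caliper 0.96 [ 0.496 -0.114  0.021]
jaw 0.71 [ 0.663 -0.088  0.009]
jaw 0.65 [ 0.481 -0.215  0.028]
jaw_post 0.82 [ 0.485 -0.215  0.032]
plunger_top 0.48 [ 0.495 -0.007  0.101]
anvil 0.59 [ 0.496 -0.115  0.022]
anvil 0.45 [ 0.535 -0.067  0.028]
anvil 0.42 [ 0.485 -0.216  0.033]
tray 0.97 [ 0.67  -0.095  0.008]
tray 0.4 [ 0.493 -0.008  0.098]
```

```bash
python3 -c "
import cv2
cv2.imwrite('pics/t0.png',cv2.resize(cv2.imread('pics/top0.png'),(800,600)))"
```

```text
(no output)
```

View pics/t0.png

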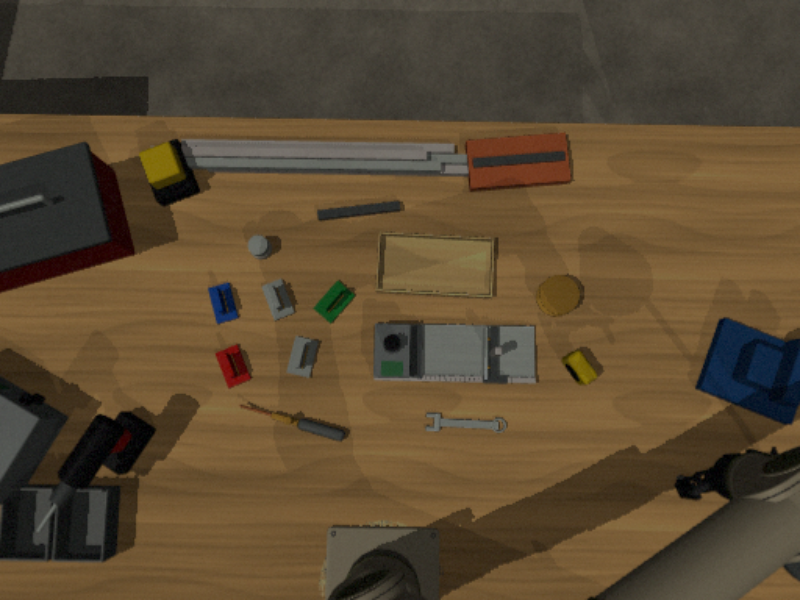

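View pics/scene0.png

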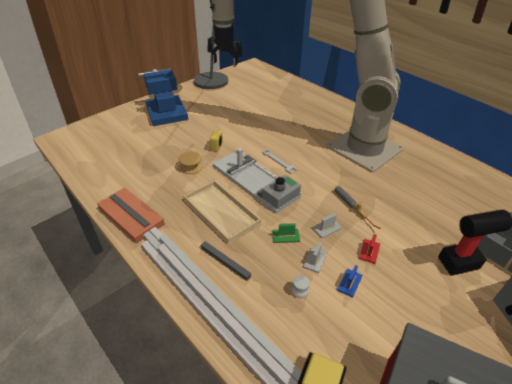

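The top view (at 800x600) shows two grey brackets, at (279,299) and (303,356). The green (335,301), red (233,366) and blue (224,302) ones are look-alikes and only the grey ones fit bare steel. I'll confirm that in a crop and fit the poses.

```bash
cat >> h.py <<'E'
def yaw():
    w,x,y,z=robot.sense()["tcp_rot"]; return np.arctan2(2*(x*y+w*z),1-2*(y*y+z*z))
def plan(p,a=None):
    """print jog numbers for TCP target p, yaw a (tool x dir; mod pi)"""
    s=robot.sense();y0=yaw();d=np.asarray(p)-s["eef_pos"]
    X=np.array([np.cos(y0),np.sin(y0),0]);Y=np.array([np.sin(y0),-np.cos(y0),0])
    tw=0 if a is None else -((a-y0+np.pi/2)%np.pi-np.pi/2)
    print("plan",np.round([d@X/.75,d@Y/.75,-d[2]/.75],4).tolist(),"twist",round(tw/np.radians(60),4),"rows",int(np.ceil(max(np.linalg.norm(d)/.05,abs(tw)/.15)))," dist",round(np.linalg.norm(d),3))
def rect(P):
    (c,sz,a)=cv2.minAreaRect((P[:,:2]*1000).astype(np.float32));return np.round(np.array(c)/1000,4),np.round(sz,1),round(a,1)
E
python3 - <<'E'
from h import *
c=robot.capture("top");W=world(c)
im=c["image"];cv2.imwrite("pics/crop1.png",cv2.resize(im[165:265,125:355],(0,0),fx=3.4,fy=3.4,interpolation=cv2.INTER_CUBIC))
for m in ["tray","caliper","bracket_38","plunger_top","jaw_post"]:
    for d in robot.silhouettes(c,m):
        P=W[d["region"]];P=P[~np.isnan(P[:,0])];
        col=im[d["region"]].mean(0).round()
        print(m,round(d["p"],2),len(P),rect(P),"z",np.percentile(P[:,2],[2,50,98]).round(3),col)
plan([.5,.18,.30],np.pi)
print(yaw())
E
```

```text
tray 0.8 2936 (array([ 0.669 , -0.1044]), array([257.8, 139.9]), 87.6) z [-0.003  0.005  0.027] [ 61.  99. 118.]
caliper 0.61 3614 (array([ 0.4761, -0.1441]), array([336.9, 121.3]), 89.9) z [0.009 0.019 0.095] [79. 85. 82.]
bracket_38 0.88 307 (array([0.5846, 0.2349]), array([80.1, 44.9]), 23.4) z [0.001 0.009 0.057] [74. 80. 79.]
bracket_38 0.87 369 (array([0.5826, 0.116 ]), array([54.3, 82.2]), 47.6) z [-0.001  0.009  0.056] [25. 65. 21.]
bracket_38 0.75 353 (array([0.4398, 0.3254]), array([79.5, 49.7]), 25.7) z [0.001 0.008 0.056] [11. 15. 94.]
bracket_38 0.55 358 (array([0.5765, 0.3554]), array([84.2, 52.4]), 18.0) z [-0.003  0.008  0.056] [75. 40. 22.]
plunger_top 0.61 70 (array([ 0.4889, -0.0122]), array([25.6, 28.3]), 0.8) z [0.091 0.096 0.102] [13. 11. 12.]
plunger_top 0.54 370 (array([ 0.471 , -0.2274]), array([116.6,  49.4]), 1.7) z [0.013 0.029 0.099] [58. 63. 62.]
jaw_post 0.54 397 (array([ 0.4706, -0.2289]), array([ 51.9, 115.9]), 88.3) z [0.011 0.029 0.101] [59. 64. 63.]
plan [0.7059, -0.7723, -0.0915] twist 0.4123 rows 16  dist 0.788
0.4317942920123733
```

View pics/crop1.png

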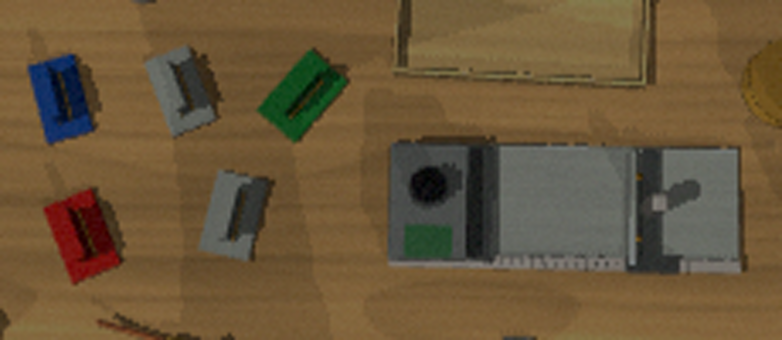

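Confirmed: the grey ones are at crop (182,90) and (236,215). I'll move the wrist camera above them.

Emit:
{"op": "jog_arm", "data": {"commands": [{"grip": 1,"linear": [0.353,-0.386,-0.0915],"twist": 0.41},{"grip": 1,"linear": [0.353,-0.386,-0.0915],"twist": 0.41},{"grip": 1,"linear": [0.353,-0.386,-0.0915],"twist": 0.41},{"grip": 1,"linear": [0.353,-0.386,-0.0915],"twist": 0.41},{"grip": 1,"linear": [0.353,-0.386,-0.0915],"twist": 0.41},{"grip": 1,"linear": [0.353,-0.386,-0.0915],"twist": 0.41},{"grip": 1,"linear": [0.353,-0.386,-0.0915],"twist": 0.41},{"grip": 1,"linear": [0.353,-0.386,-0.0915],"twist": 0.41},{"grip": 1,"linear": [0.353,-0.386,-0.0915],"twist": 0.41},{"grip": 1,"linear": [0.353,-0.386,-0.0915],"twist": 0.41}]}}

```text
clock: 2.1
eef_pos: [0.3812, -0.1933, 0.3004]
tcp_rot: [0.001, 1.0, 0.002, 0.0]
wrist_force: [-0.5, -1.2, -0.3]
finger_gap: 0.998
grasp_force: 0.0
```

```bash
python3 - <<'E'
from h import *
s=robot.sense();print(s["eef_pos"],yaw(),s["joints"].round(2) if hasattr(s["joints"],'round') else s["joints"])
c=robot.capture("wrist");print((-c["R"].T@c["t"]).round(3),c["R"].round(2).tolist(),c["mtx"][0,0]);cv2.imwrite("pics/w1.png",c["image"])
plan([.5,.18,.30],0)
E
```

```text
[ 0.38116777 -0.19330736  0.30038543] 0.0046152853075636146 [ 0.74 -0.13 -0.34  1.81 -0.04  1.45 -1.16]
[ 0.451 -0.192  0.444] [[0.0, -1.0, 0.0], [-0.96, -0.0, 0.28], [-0.28, -0.0, -0.96]] 308.6927189449962
plan [0.1603, -0.4988, -0.0] twist 0.0022 rows 8  dist 0.393
```

View pics/w1.png

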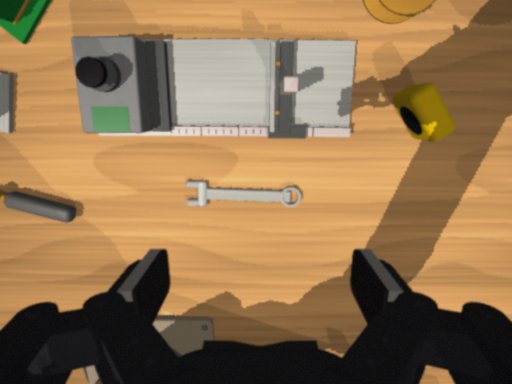

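The wrist view shows the whole caliper (box with plunger at (97,73), anvil at (155,85), jaw at (288,90), post at (290,84)). I'll measure it here.

```bash
cat >> h.py <<'E'
def sel(W,box,z):
    m=(W[...,0]>box[0])&(W[...,0]<box[1])&(W[...,1]>box[2])&(W[...,1]<box[3])&(W[...,2]>z[0])&(W[...,2]<z[1]);return W[m]
E
python3 - <<'E'
from h import *
c=robot.capture("wrist");W=world(c)
B=(.40,.56,-.34,.04)
for n,b,z in [("bed",B,(.010,.021)),("box",B,(.055,.067)),("anvil",(.4,.56,-.1,-.03),(.025,.035)),("jaw",(.4,.56,-.3,-.15),(.025,.035)),("post",(.4,.56,-.3,-.15),(.092,.104)),("plunger",(.4,.56,-.06,.04),(.090,.104)),("bench",(.3,.38,-.3,0),(-.01,.008))]:
    P=sel(W,b,z);
    if len(P)>3: print(n,len(P),rect(P),P[:,2].mean().round(4),"y",np.percentile(P[:,1],[1,99]).round(4),"x",np.percentile(P[:,0],[1,99]).round(4))
E
```

```text
bed 14687 (array([ 0.4771, -0.1469]), array([335.8, 122. ]), 89.8) 0.0165 y [-0.3117 -0.0742] x [0.4243 0.5361]
box 4894 (array([ 0.4793, -0.0962]), array([110.5, 244.7]), 0.9) 0.0613 y [-0.0496  0.0239] x [0.4235 0.5311]
anvil 1971 (array([ 0.4777, -0.0615]), array([ 26.9, 108.2]), 89.7) 0.0302 y [-0.0746 -0.0485] x [0.424 0.531]
jaw 1790 (array([ 0.4736, -0.228 ]), array([118.3,  49.2]), 0.3) 0.0301 y [-0.2511 -0.205 ] x [0.4145 0.531 ]
post 258 (array([ 0.477 , -0.2255]), array([16.1, 16.3]), 0.3) 0.098 y [-0.2334 -0.2175] x [0.469 0.485]
plunger 790 (array([ 0.4896, -0.0117]), array([30.1, 32. ]), 15.5) 0.0968 y [-0.0274  0.0027] x [0.4748 0.5038]
bench 10011 (array([ 0.3397, -0.15  ]), array([ 79.7, 299.9]), 0.1) 0.0011 y [-0.2972 -0.0029] x [0.3008 0.3792]
```

Emit:
{"op": "jog_arm", "data": {"commands": [{"grip": 1,"linear": [0.16,-0.5,0],"twist": 0.0},{"grip": 1,"linear": [0.16,-0.5,0],"twist": 0.0},{"grip": 1,"linear": [0.16,-0.5,0],"twist": 0.0},{"grip": 1,"linear": [0.16,-0.5,0],"twist": 0.0},{"grip": 1,"linear": [0.16,-0.5,0],"twist": 0.0},{"grip": 1,"linear": [0.16,-0.5,0],"twist": 0.0},{"grip": 1,"linear": [0.16,-0.5,0],"twist": 0.0},{"grip": 1,"linear": [0.16,-0.5,0],"twist": 0.0},{"grip": 1,"linear": [0.16,-0.5,0],"twist": 0.0},{"grip": 1,"linear": [0.16,-0.5,0],"twist": 0.0}]}}

```text
clock: 3.2
eef_pos: [0.5003, 0.1809, 0.299]
tcp_rot: [-0.0, 1.0, 0.001, -0.001]
wrist_force: [0.2, -0.1, 0.7]
finger_gap: 1.001
grasp_force: 0.0
```

```bash
cat >> h.py <<'E'
def brackets(c,show=True):
    """grey brackets: centre from tab-top / foot rect, x-axis yaw, foot width"""
    W=world(c);out=[]
    for d in robot.silhouettes(c,"bracket_38"):
        P=W[d["region"]];k=~np.isnan(P[:,0]);P=P[k];col=c["image"][d["region"]].mean(0)
        if col.max()-col.min()>25: continue
        T=P[abs(P[:,2]-np.percentile(P[:,2],97))<.006];F=P[P[:,2]<np.percentile(P[:,2],97)-.038]
        print(round(d["p"],2),len(P),"col",col.round(),"ztop",np.percentile(P[:,2],97).round(4))
        for n,Q in (("tab",T),("foot",F)):
            if len(Q)>4: print("  ",n,len(Q),rect(Q),"z",np.median(Q[:,2]).round(4))
E
python3 - <<'E'
from h import *
c=robot.capture("wrist");cv2.imwrite("pics/w2.png",c["image"]);brackets(c);print(robot.sense()["eef_pos"],yaw())
E
```

```text
0.67 2156 col [143. 154. 159.] ztop 0.0551
   tab 375 (array([0.5862, 0.2364]), array([49.3, 10.8]), 21.1) z 0.0543
   foot 1672 (array([0.5852, 0.2375]), array([80.8, 50.3]), 23.0) z 0.0084
0.58 1885 col [141. 153. 159.] ztop 0.0552
   tab 294 (array([0.4639, 0.1798]), array([10. , 50.2]), 77.8) z 0.0546
   foot 1519 (array([0.4625, 0.1794]), array([52.2, 83.1]), 78.6) z 0.0086
[0.50044818 0.179292   0.29947678] -0.0004294609328398858
```

View pics/w2.png

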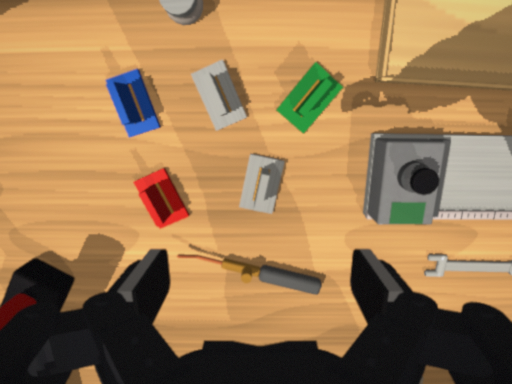

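Both grey brackets measure correctly: tab top at 54 mm, and the tab (50 x 10) and foot (80 x ~50) match the given sizes. The jaw starts with a gap of about 130 mm, which is enough for two brackets. I'll grasp the nearer one, B, at (0.4635, 0.1797), yaw -11.8°.

Emit:
{"op": "jog_arm", "data": {"commands": [{"grip": 0.1,"linear": [-0.049,0,0.0],"twist": 0.197},{"grip": 0.1,"linear": [-0.049,0,0.06],"twist": 0.197},{"grip": 0.1,"linear": [-0.049,0,0.12],"twist": 0.197},{"grip": 0.1,"linear": [-0.049,0,0.18],"twist": 0.197},{"grip": 0.1,"linear": [-0.049,0,0.24],"twist": 0.197},{"grip": 0.1,"linear": [-0.049,0,0.28],"twist": 0.197},{"grip": 0.1,"linear": [-0.049,0,0.31],"twist": 0.197},{"grip": 0.1,"linear": [-0.049,0,0.33],"twist": 0.197},{"grip": 0.1,"linear": [-0.049,0,0.35],"twist": 0.197},{"grip": 0.1,"linear": [-0.049,0,0.367],"twist": 0.197},{"grip": 0.1,"linear": [-0.049,0,0.367],"twist": 0.197},{"grip": 0.1,"linear": [-0.049,0,0.367],"twist": 0.197}], "grip_force": 60}}

```text
clock: 4.5
eef_pos: [0.4635, 0.1814, 0.0251]
tcp_rot: [-0.0, 0.995, -0.102, 0.0]
wrist_force: [-0.7, 0.5, 0.2]
finger_gap: 0.549
grasp_force: 0.0
```

Emit:
{"op": "jog_arm", "data": {"commands": [{"grip": -1,"linear": [0,0,0],"twist": 0},{"grip": -1,"linear": [0,0,0],"twist": 0},{"grip": -1,"linear": [0,0,0],"twist": 0},{"grip": -1,"linear": [0,0,0],"twist": 0},{"grip": -1,"linear": [0,0,0],"twist": 0},{"grip": -1,"linear": [0,0,0],"twist": 0},{"grip": -1,"linear": [0,0,0],"twist": 0},{"grip": -1,"linear": [0,0,0],"twist": 0}]}}

```text
clock: 5.3
eef_pos: [0.4638, 0.1814, 0.0254]
tcp_rot: [-0.0, 0.995, -0.102, 0.001]
wrist_force: [-1.0, -1.2, 6.4]
finger_gap: 0.106
grasp_force: 59.7
```

Emit:
{"op": "jog_arm", "data": {"commands": [{"grip": -1,"linear": [0,0,-0.06],"twist": 0},{"grip": -1,"linear": [0,0,-0.12],"twist": 0},{"grip": -1,"linear": [0,0,-0.187],"twist": 0},{"grip": -1,"linear": [0,0,-0.187],"twist": 0},{"grip": -1,"linear": [0.0956,0.374,-0.187],"twist": -0.195},{"grip": -1,"linear": [0.0956,0.374,-0.187],"twist": -0.195},{"grip": -1,"linear": [0.0956,0.374,-0.187],"twist": -0.195},{"grip": -1,"linear": [0.0956,0.374,-0.187],"twist": -0.195},{"grip": -1,"linear": [0.0956,0.374,-0.187],"twist": -0.195},{"grip": -1,"linear": [0.0956,0.374,-0.187],"twist": -0.195},{"grip": -1,"linear": [0.0956,0.374,-0.187],"twist": -0.195},{"grip": -1,"linear": [0.0956,0.374,-0.187],"twist": -0.195}]}}

```text
clock: 6.5
eef_pos: [0.476, -0.1087, 0.164]
tcp_rot: [-0.0, 1.0, -0.001, -0.001]
wrist_force: [-0.3, 0.3, -2.6]
finger_gap: 0.106
grasp_force: 59.9
```

```bash
python3 - <<'E'
from h import *
s=robot.sense();print(s["eef_pos"],yaw(),s["finger_gap"],s["grasp_force"])
c=robot.capture("wrist");cv2.imwrite("pics/w3.png",c["image"])
plan([.477,-.108,.043],0)
c=robot.capture("top");brackets(c)
E
```

```text
[ 0.47598711 -0.10873389  0.16396904] -0.0022540768505762156 0.10567210586023686 59.94922578334808
plan [0.001, 0.0009, 0.1616] twist 0.0003 rows 3  dist 0.121
0.9 309 col [76. 82. 81.] ztop 0.0556
   tab 43 (array([0.5852, 0.2358]), array([50.1, 10.1]), 21.4) z 0.0539
   foot 239 (array([0.5851, 0.2355]), array([80.1, 44.7]), 26.4) z 0.0073
```

View pics/w3.png

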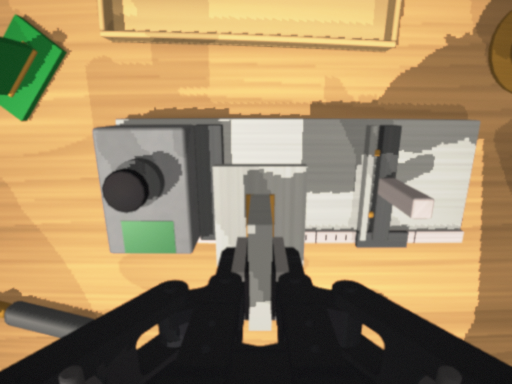

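The bracket is held square above the gap at (258,200), clear of the anvil. Lowering.

Emit:
{"op": "jog_arm", "data": {"commands": [{"grip": -1,"linear": [0.001,0.001,0.05],"twist": 0},{"grip": -1,"linear": [0.001,0.001,0.1],"twist": 0},{"grip": -1,"linear": [0.001,0.001,0.13],"twist": 0},{"grip": -1,"linear": [0.001,0.001,0.145],"twist": 0},{"grip": -1,"linear": [0.001,0.001,0.155],"twist": 0},{"grip": -1,"linear": [0.001,0.001,0.161],"twist": 0},{"grip": -1,"linear": [0.001,0.001,0.162],"twist": 0},{"grip": -1,"linear": [0.001,0.001,0.162],"twist": 0}]}}

```text
clock: 7.45
eef_pos: [0.478, -0.1088, 0.0442]
tcp_rot: [0.0, 1.0, 0.0, 0.001]
wrist_force: [0.2, -0.2, -3.1]
finger_gap: 0.104
grasp_force: 59.8
```

Emit:
{"op": "jog_arm", "data": {"commands": [{"grip": -0.4,"linear": [0,0,0],"twist": 0},{"grip": -0.4,"linear": [0,0,0],"twist": 0},{"grip": -0.4,"linear": [0,0,0],"twist": 0},{"grip": -0.4,"linear": [0,0,-0.01],"twist": 0},{"grip": -0.4,"linear": [0,0,-0.05],"twist": 0},{"grip": -0.4,"linear": [0,0,-0.1],"twist": 0},{"grip": -0.4,"linear": [0,0,-0.16],"twist": 0},{"grip": -0.4,"linear": [0,0,-0.16],"twist": 0}]}}

```text
clock: 8.25
eef_pos: [0.4806, -0.1089, 0.1697]
tcp_rot: [0.002, 1.0, 0.0, 0.004]
wrist_force: [0.3, 0.2, -0.1]
finger_gap: 0.303
grasp_force: 0.0
```

```bash
python3 - <<'E'
from h import *
c=robot.capture("wrist");brackets(c)
c=robot.capture("top");brackets(c)
plan([.586,.2365,.163],np.radians(22))
E
```

```text
0.64 345 col [75. 83. 83.] ztop 0.0563
   tab 41 (array([0.5854, 0.2355]), array([50.5, 10.5]), 23.6) z 0.0533
   foot 274 (array([0.5859, 0.2381]), array([84.7, 49.6]), 23.5) z 0.0071
plan [0.1457, -0.4601, -0.0002] twist -0.3664 rows 8  dist 0.362
```

```bash
cat >> h.py <<'E'
def tab(W,b,z):
    P=sel(W,b,z);print("tab",b[2:],len(P),rect(P) if len(P)>4 else "",P[:,2].mean().round(4) if len(P) else "")
E
python3 - <<'E'
from h import *
W=world(robot.capture("wrist"));tab(W,(.42,.535,-.15,-.08),(.066,.076));s=robot.sense();print(s["eef_pos"])
P=sel(W,(.425,.535,-.2,-.078),(.021,.028));print(len(P),rect(P))
plan([.586,.2365,.163],np.radians(22))
E
```

```text
tab (-0.15, -0.08) 800 (array([ 0.4785, -0.1084]), array([ 9.8, 50.7]), 89.8) 0.0705
[ 0.47670729 -0.10858563  0.16249391]
3929 (array([ 0.4719, -0.1393]), array([ 93.7, 121.3]), 0.0)
plan [0.1459, -0.4601, -0.0007] twist -0.3663 rows 8  dist 0.362
```

Emit:
{"op": "jog_arm", "data": {"commands": [{"grip": 0,"linear": [0.146,-0.46,0],"twist": -0.366},{"grip": 0,"linear": [0.146,-0.46,0],"twist": -0.366},{"grip": 0,"linear": [0.146,-0.46,0],"twist": -0.366},{"grip": 0,"linear": [0.146,-0.46,0],"twist": -0.366},{"grip": 0,"linear": [0.146,-0.46,0],"twist": -0.366},{"grip": 0,"linear": [0.146,-0.46,0],"twist": -0.366},{"grip": 0,"linear": [0.146,-0.46,0],"twist": -0.366},{"grip": 0,"linear": [0.146,-0.46,0],"twist": -0.366},{"grip": 0,"linear": [0.146,-0.46,0],"twist": -0.366},{"grip": 0,"linear": [0.146,-0.46,0],"twist": -0.366}]}}

```text
clock: 9.5
eef_pos: [0.5865, 0.2352, 0.1623]
tcp_rot: [0.0, 0.982, 0.19, -0.001]
wrist_force: [-0.4, -1.1, 0.6]
finger_gap: 0.498
grasp_force: 0.0
```

```bash
python3 - <<'E'
from h import *
W=world(robot.capture("wrist"));tab(W,(.53,.64,.19,.28),(.045,.06))
c=robot.capture("top");tab(world(c),(.53,.64,.19,.28),(.048,.06))
plan([.586,.2365,.025],np.radians(22));print(np.degrees(yaw()))
E
```

```text
tab (0.19, 0.28) 691 (array([0.5862, 0.2368]), array([50.3,  9.9]), 23.1) 0.0544
tab (0.19, 0.28) 0  
plan [0.0, -0.0034, 0.184] twist -0.0026 rows 3  dist 0.138
21.8460951462523
```

Emit:
{"op": "jog_arm", "data": {"commands": [{"grip": 0,"linear": [0,-0.003,0.06],"twist": -0.017},{"grip": 0,"linear": [0,-0.003,0.11],"twist": -0.017},{"grip": 0,"linear": [0,-0.003,0.15],"twist": -0.017},{"grip": 0,"linear": [0,-0.003,0.17],"twist": -0.017},{"grip": 0,"linear": [0,-0.003,0.18],"twist": -0.017},{"grip": 0,"linear": [0,-0.003,0.184],"twist": -0.017},{"grip": -1,"linear": [0,-0.003,0.184],"twist": -0.017},{"grip": -1,"linear": [0,-0.003,0.184],"twist": -0.017},{"grip": -1,"linear": [0,-0.003,0.184],"twist": -0.017},{"grip": -1,"linear": [0,-0.003,0.184],"twist": -0.017},{"grip": -1,"linear": [0,-0.003,0.184],"twist": -0.017},{"grip": -1,"linear": [0,-0.003,0.184],"twist": -0.017}], "grip_force": 60}}

```text
clock: 10.8
eef_pos: [0.5869, 0.2386, 0.0269]
tcp_rot: [0.0, 0.98, 0.199, 0.001]
wrist_force: [-0.7, -2.3, 5.8]
finger_gap: 0.105
grasp_force: 60.1
```

Emit:
{"op": "jog_arm", "data": {"commands": [{"grip": -1,"linear": [0,0,-0.05],"twist": 0},{"grip": -1,"linear": [0,0,-0.11],"twist": 0},{"grip": -1,"linear": [0,0,-0.17],"twist": 0},{"grip": -1,"linear": [0,0,-0.2],"twist": 0},{"grip": -1,"linear": [0,0,-0.2],"twist": 0},{"grip": -1,"linear": [0,0,-0.2],"twist": 0}]}}

```text
clock: 11.4
eef_pos: [0.5856, 0.2382, 0.1747]
tcp_rot: [0.0, 0.98, 0.199, -0.0]
wrist_force: [0.0, -0.2, -3.9]
finger_gap: 0.105
grasp_force: 59.3
```

```bash
python3 - <<'E'
from h import *
s=robot.sense();print(s["eef_pos"],s["finger_gap"],s["grasp_force"])
plan([.477,-.166,.175],0)
E
```

```text
[0.58560947 0.23816097 0.17466632] 0.10490253230098852 59.33332622051239
plan [-0.3439, 0.4395, -0.0004] twist 0.3834 rows 9  dist 0.418
```

Emit:
{"op": "jog_arm", "data": {"commands": [{"grip": -1,"linear": [-0.344,0.4395,0],"twist": 0.383},{"grip": -1,"linear": [-0.344,0.4395,0],"twist": 0.383},{"grip": -1,"linear": [-0.344,0.4395,0],"twist": 0.383},{"grip": -1,"linear": [-0.344,0.4395,0],"twist": 0.383},{"grip": -1,"linear": [-0.344,0.4395,0],"twist": 0.383},{"grip": -1,"linear": [-0.344,0.4395,0],"twist": 0.383},{"grip": -1,"linear": [-0.344,0.4395,0],"twist": 0.383},{"grip": -1,"linear": [-0.344,0.4395,0],"twist": 0.383},{"grip": -1,"linear": [-0.344,0.4395,0],"twist": 0.383},{"grip": -1,"linear": [-0.344,0.4395,0],"twist": 0.383},{"grip": -1,"linear": [-0.344,0.4395,0],"twist": 0.383}]}}

```text
clock: 12.5
eef_pos: [0.4763, -0.1654, 0.1738]
tcp_rot: [-0.001, 1.0, -0.0, -0.001]
wrist_force: [0.2, 0.4, -3.0]
finger_gap: 0.107
grasp_force: 59.8
```

```bash
python3 - <<'E'
from h import *
c=robot.capture("wrist");W=world(c);cv2.imwrite("pics/w4.png",c["image"])
tab(W,(.42,.535,-.15,-.08),(.066,.076));print(robot.sense()["finger_gap"])
plan([.477,-.166,.0435],0)
E
```

```text
tab (-0.15, -0.08) 781 (array([ 0.4789, -0.1083]), array([10.5, 50.3]), 90.0) 0.0703
0.10597543012244205
plan [0.0003, 0.0019, 0.1742] twist 0.0013 rows 3  dist 0.131
```

View pics/w4.png

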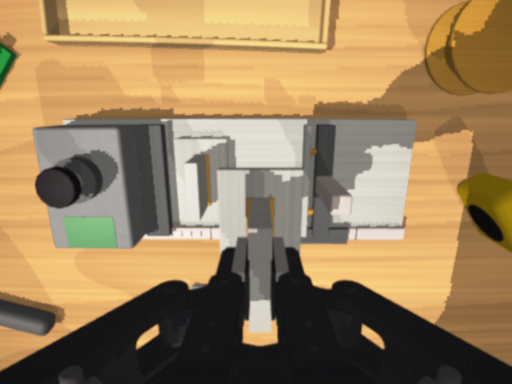

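B stands at (195,185) next to the anvil and A is held over the free slot. Lowering A.

Emit:
{"op": "jog_arm", "data": {"commands": [{"grip": -1,"linear": [0,0.001,0.05],"twist": 0},{"grip": -1,"linear": [0,0.001,0.1],"twist": 0},{"grip": -1,"linear": [0,0.001,0.135],"twist": 0},{"grip": -1,"linear": [0,0.001,0.155],"twist": 0},{"grip": -1,"linear": [0,0.001,0.165],"twist": 0},{"grip": -1,"linear": [0,0.001,0.172],"twist": 0},{"grip": -1,"linear": [0,0.001,0.1735],"twist": 0},{"grip": -1,"linear": [0,0.001,0.1735],"twist": 0}]}}

```text
clock: 13.35
eef_pos: [0.4778, -0.1667, 0.0461]
tcp_rot: [0.0, 1.0, 0.0, 0.001]
wrist_force: [-0.6, 0.5, -4.2]
finger_gap: 0.104
grasp_force: 59.6
```

Emit:
{"op": "jog_arm", "data": {"commands": [{"grip": -0.45,"linear": [0,0,0],"twist": 0},{"grip": -0.45,"linear": [0,0,0],"twist": 0},{"grip": -0.45,"linear": [0,0,0],"twist": 0},{"grip": -0.45,"linear": [0,0,-0.01],"twist": 0},{"grip": -0.45,"linear": [0,0,-0.05],"twist": 0},{"grip": -0.45,"linear": [0,0,-0.1],"twist": 0},{"grip": -0.45,"linear": [0,0,-0.16],"twist": 0},{"grip": -0.45,"linear": [0,0,-0.16],"twist": 0},{"grip": -0.45,"linear": [0,0,-0.16],"twist": 0},{"grip": -0.45,"linear": [0,0,-0.16],"twist": 0}]}}

```text
clock: 14.35
eef_pos: [0.4767, -0.1665, 0.1647]
tcp_rot: [-0.0, 1.0, 0.0, -0.0]
wrist_force: [0.5, -0.3, 0.2]
finger_gap: 0.274
grasp_force: 0.0
```

```bash
cat >> h.py <<'E'
def row():
    W=world(robot.capture("wrist"))
    tab(W,(.42,.535,-.14,-.08),(.062,.080));tab(W,(.42,.535,-.21,-.135),(.062,.080));tab(W,(.42,.535,-.31,-.13),(.092,.104))
E
python3 - <<'E'
from h import *
row();print(robot.sense()["eef_pos"])
plan([.477,-.2255,.17],np.pi/2);plan([.477,-.2255,.17],-np.pi/2);print(robot.sense()["joints"])
E
```

```text
tab (-0.14, -0.08) 912 (array([ 0.4786, -0.1081]), array([50.7, 10.5]), 0.0) 0.0698
tab (-0.21, -0.135) 791 (array([ 0.4765, -0.1661]), array([50. ,  9.9]), 0.2) 0.0704
tab (-0.31, -0.13) 510 (array([ 0.4772, -0.2255]), array([16.6, 15.5]), 89.8) 0.0978
[ 0.47658175 -0.16636613  0.16435851]
plan [0.0005, 0.0788, -0.0075] twist -1.4996 rows 11  dist 0.059
plan [0.0005, 0.0788, -0.0075] twist -1.4996 rows 11  dist 0.059
[ 0.78126563  0.16561794 -0.58041242  1.83418925  0.09798315  1.17189688
 -1.40155285]
```

Both brackets stand on the bed, square and upright. Next I turn 90° and pinch the post.

Emit:
{"op": "jog_arm", "data": {"commands": [{"grip": 0,"linear": [0.0005,0.079,0],"twist": -1},{"grip": 0,"linear": [0.0005,0.079,0],"twist": -1},{"grip": 0,"linear": [0.0005,0.079,0],"twist": -1},{"grip": 0,"linear": [0.0005,0.079,0],"twist": -1},{"grip": 0,"linear": [0.0005,0.079,0],"twist": -1},{"grip": 0,"linear": [0.0005,0.079,0],"twist": -1},{"grip": 0,"linear": [0.0005,0.079,0],"twist": -1},{"grip": 0,"linear": [0.0005,0.079,0],"twist": -1}]}}

```text
clock: 15.2
eef_pos: [0.4771, -0.2255, 0.1642]
tcp_rot: [-0.001, 0.865, 0.501, -0.0]
wrist_force: [0.2, 0.3, -0.3]
finger_gap: 0.502
grasp_force: 0.0
```

Emit:
{"op": "jog_arm", "data": {"commands": [{"grip": 0,"linear": [0,0,0],"twist": -0.5},{"grip": 0,"linear": [0,0,0],"twist": -0.5},{"grip": 0,"linear": [0,0,0],"twist": -0.5},{"grip": 0,"linear": [0,0,0],"twist": -0.5},{"grip": 0,"linear": [0,0,0],"twist": -0.5},{"grip": 0,"linear": [0,0,0],"twist": -0.5}]}}

```text
clock: 15.8
eef_pos: [0.4774, -0.2257, 0.1649]
tcp_rot: [-0.0, 0.709, 0.705, -0.0]
wrist_force: [-0.5, 0.4, -0.7]
finger_gap: 0.501
grasp_force: 0.0
```

```bash
python3 - <<'E'
from h import *
s=robot.sense();print(s["eef_pos"],yaw(),s["joints"].round(2));row()
plan([.477,-.2255,.062],np.pi/2)
E
```

```text
[ 0.47742902 -0.22568152  0.16487881] 1.5661363523900274 [ 0.99  0.24 -0.71  1.77  0.17  1.19  0.22]
tab (-0.14, -0.08) 1268 (array([ 0.4792, -0.1085]), array([10.6, 49.7]), 89.8) 0.0698
tab (-0.21, -0.135) 930 (array([ 0.4761, -0.1664]), array([ 9.7, 49.8]), 89.8) 0.0705
tab (-0.31, -0.13) 485 (array([ 0.4769, -0.2252]), array([15.6, 15.3]), 90.0) 0.0981
plan [0.0003, -0.0006, 0.1373] twist -0.0037 rows 3  dist 0.103
```

Emit:
{"op": "jog_arm", "data": {"commands": [{"grip": 0,"linear": [0,0,0.05],"twist": 0},{"grip": 0,"linear": [0,0,0.1],"twist": 0},{"grip": 0,"linear": [0,0,0.13],"twist": 0},{"grip": 0,"linear": [0,0,0.137],"twist": 0},{"grip": -1,"linear": [0,0,0.137],"twist": 0},{"grip": -1,"linear": [0,0,0.137],"twist": 0},{"grip": -1,"linear": [0,0,0.137],"twist": 0},{"grip": -1,"linear": [0,0,0.137],"twist": 0},{"grip": -1,"linear": [0,0,0.137],"twist": 0},{"grip": -1,"linear": [0,0,0.137],"twist": 0},{"grip": -1,"linear": [0,0,0.137],"twist": 0}], "grip_force": 50}}

```text
clock: 16.95
eef_pos: [0.4781, -0.2261, 0.0639]
tcp_rot: [0.001, 0.707, 0.707, -0.0]
wrist_force: [-4.6, 1.9, 7.8]
finger_gap: 0.179
grasp_force: 50.3
```

Emit:
{"op": "jog_arm", "data": {"commands": [{"grip": -1,"linear": [0.003,0,0],"twist": 0},{"grip": -1,"linear": [0.006,0,0],"twist": 0},{"grip": -1,"linear": [0.009,0,0],"twist": 0},{"grip": -1,"linear": [0.012,0,0],"twist": 0},{"grip": -1,"linear": [0.015,0,0],"twist": 0},{"grip": -1,"linear": [0.018,0,0],"twist": 0},{"grip": -1,"linear": [0.021,0,0],"twist": 0},{"grip": -1,"linear": [0.024,0,0],"twist": 0},{"grip": -1,"linear": [0.027,0,0],"twist": 0},{"grip": -1,"linear": [0.027,0,0],"twist": 0}]}}

```text
clock: 17.95
eef_pos: [0.4781, -0.2066, 0.0639]
tcp_rot: [0.001, 0.707, 0.707, -0.0]
wrist_force: [-3.7, -2.2, 6.0]
finger_gap: 0.177
grasp_force: 50.2
```

```bash
python3 - <<'E'
from h import *
s=robot.sense();print(s["eef_pos"],s["wrist_force"],s["finger_gap"]);c=robot.capture("wrist");W=world(c);cv2.imwrite("pics/w5.png",c["image"])
tab(W,(.42,.535,-.14,-.08),(.062,.080));tab(W,(.42,.535,-.18,-.135),(.062,.080))
P=sel(W,(.42,.535,-.3,-.15),(.025,.035));print(len(P),np.percentile(P[:,1],[1,98,99]).round(4))
E
```

```text
[ 0.47810262 -0.20662343  0.06389134] [-3.73871108 -2.18291589  6.04529843] 0.17678919537019955
tab (-0.14, -0.08) 3647 (array([ 0.4789, -0.1085]), array([50.1, 10.3]), 0.2) 0.0699
tab (-0.18, -0.135) 2765 (array([ 0.4764, -0.1632]), array([10.5, 50.1]), 89.8) 0.0701
8424 [-0.2299 -0.1533 -0.1517]
```

View pics/w5.png

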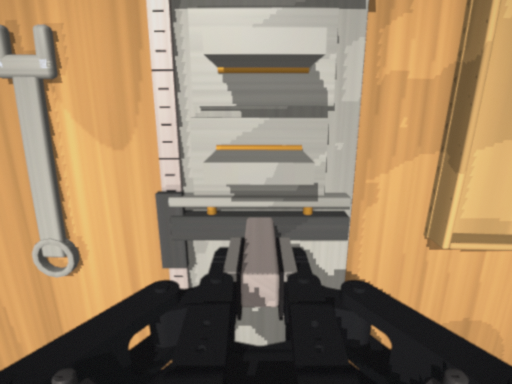

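Jaw face is at about -0.187 and A has been swept 3 mm, so A is 46 wide. B looks about 50 wide, which leaves about 15-16 mm to contact. Continuing slowly.

Emit:
{"op": "jog_arm", "data": {"commands": [{"grip": -1,"linear": [0.002,0,0],"twist": 0},{"grip": -1,"linear": [0.004,0,0],"twist": 0},{"grip": -1,"linear": [0.006,0,0],"twist": 0},{"grip": -1,"linear": [0.008,0,0],"twist": 0},{"grip": -1,"linear": [0.01,0,0],"twist": 0},{"grip": -1,"linear": [0.012,0,0],"twist": 0},{"grip": -1,"linear": [0.014,0,0],"twist": 0},{"grip": -1,"linear": [0.016,0,0],"twist": 0},{"grip": -1,"linear": [0.018,0,0],"twist": 0},{"grip": -1,"linear": [0.018,0,0],"twist": 0},{"grip": -1,"linear": [0.018,0,0],"twist": 0}]}}

```text
clock: 19.1
eef_pos: [0.4782, -0.1935, 0.0639]
tcp_rot: [0.001, 0.707, 0.707, -0.0]
wrist_force: [-2.7, -4.1, 6.1]
finger_gap: 0.181
grasp_force: 50.2
```

```bash
cat >> h.py <<'E'
def jawlook():
    s=robot.sense();print(s["eef_pos"],s["wrist_force"],s["finger_gap"]);c=robot.capture("wrist");W=world(c)
    tab(W,(.42,.535,-.125,-.08),(.062,.080));tab(W,(.42,.535,-.17,-.125),(.062,.080));return c
E
python3 - <<'E'
from h import *
jawlook()
E
```

```text
[ 0.47816479 -0.1934742   0.06389681] [-2.74298827 -4.09129478  6.09208614] 0.18072398186781244
tab (-0.125, -0.08) 3447 (array([ 0.4791, -0.1019]), array([10.7, 50.2]), 89.8) 0.0702
tab (-0.17, -0.125) 2759 (array([ 0.4765, -0.15  ]), array([10.5, 50.4]), 89.8) 0.07
```

Emit:
{"op": "jog_arm", "data": {"commands": [{"grip": -1,"linear": [0.001,0,0],"twist": 0},{"grip": -1,"linear": [0.002,0,0],"twist": 0},{"grip": -1,"linear": [0.003,0,0],"twist": 0},{"grip": -1,"linear": [0.004,0,0],"twist": 0},{"grip": -1,"linear": [0.005,0,0],"twist": 0},{"grip": -1,"linear": [0.005,0,0],"twist": 0},{"grip": -1,"linear": [0.005,0,0],"twist": 0}]}}

```text
clock: 19.85
eef_pos: [0.4782, -0.19, 0.0639]
tcp_rot: [0.002, 0.708, 0.707, -0.0]
wrist_force: [-3.0, -4.6, 5.2]
finger_gap: 0.178
grasp_force: 50.1
```

```bash
python3 - <<'E'
from h import *
jawlook()
E
```

```text
[ 0.47815553 -0.19002655  0.06388671] [-2.99691829 -4.58349708  5.16170101] 0.17750793384263858
tab (-0.125, -0.08) 3387 (array([ 0.4792, -0.0991]), array([10.4, 50.4]), 89.9) 0.0702
tab (-0.17, -0.125) 2763 (array([ 0.4765, -0.1471]), array([10.5, 50.4]), 89.7) 0.07
```

Emit:
{"op": "jog_arm", "data": {"commands": [{"grip": -1,"linear": [0.001,0,0],"twist": 0},{"grip": -1,"linear": [0.002,0,0],"twist": 0},{"grip": -1,"linear": [0.003,0,0],"twist": 0},{"grip": -1,"linear": [0.003,0,0],"twist": 0},{"grip": -1,"linear": [0.003,0,0],"twist": 0}]}}

```text
clock: 20.4
eef_pos: [0.4782, -0.1883, 0.0639]
tcp_rot: [0.002, 0.708, 0.707, -0.0]
wrist_force: [-2.2, -5.9, 5.1]
finger_gap: 0.178
grasp_force: 50.0
```

```bash
python3 - <<'E'
from h import *
jawlook()
E
```

```text
[ 0.47817258 -0.18828222  0.06389446] [-2.16636584 -5.85779431  5.14456617] 0.17782824988250068
tab (-0.125, -0.08) 3287 (array([ 0.4792, -0.0991]), array([10.3, 50.5]), 89.6) 0.0702
tab (-0.17, -0.125) 2767 (array([ 0.4765, -0.147 ]), array([10.5, 50.2]), 89.8) 0.07
```

Emit:
{"op": "jog_arm", "data": {"commands": [{"grip": -1,"linear": [0.001,0,0],"twist": 0},{"grip": -1,"linear": [0.002,0,0],"twist": 0},{"grip": -1,"linear": [0.0028,0,0],"twist": 0},{"grip": -1,"linear": [0.0028,0,0],"twist": 0},{"grip": -1,"linear": [0.0028,0,0],"twist": 0},{"grip": -1,"linear": [0.0028,0,0],"twist": 0},{"grip": -1,"linear": [0.0028,0,0],"twist": 0}]}}

```text
clock: 21.15
eef_pos: [0.4782, -0.1866, 0.0639]
tcp_rot: [0.002, 0.708, 0.706, -0.001]
wrist_force: [-2.0, -7.8, 3.4]
finger_gap: 0.178
grasp_force: 49.9
```

```bash
python3 - <<'E'
from h import *
jawlook()
E
```

```text
[ 0.47816824 -0.18664489  0.06389998] [-1.98467079 -7.82128662  3.42804897] 0.17781247553607243
tab (-0.125, -0.08) 3252 (array([ 0.4792, -0.099 ]), array([10. , 50.1]), 89.8) 0.0702
tab (-0.17, -0.125) 2732 (array([ 0.4765, -0.147 ]), array([10.4, 50.1]), 89.6) 0.0699
```

The row is seated and the pad is about 3 mm in. I'll release, rise, shut the fingers and move above the plunger.

Emit:
{"op": "jog_arm", "data": {"commands": [{"grip": 0,"linear": [0,0,0],"twist": 0},{"grip": 0,"linear": [0,0,0],"twist": 0},{"grip": 0,"linear": [0,0,0],"twist": 0},{"grip": 0,"linear": [0,0,-0.05],"twist": 0},{"grip": 0,"linear": [0,0,-0.1],"twist": 0},{"grip": 0,"linear": [0,0,-0.12],"twist": 0},{"grip": -1,"linear": [0.233,0.015,-0.12],"twist": 0},{"grip": -1,"linear": [0.233,0.015,-0.12],"twist": 0},{"grip": -1,"linear": [0.233,0.015,-0.12],"twist": 0},{"grip": -1,"linear": [0.233,0.015,-0.12],"twist": 0},{"grip": -1,"linear": [0.233,0.015,-0.12],"twist": 0},{"grip": -1,"linear": [0.233,0.015,-0.12],"twist": 0}]}}

```text
clock: 22.4
eef_pos: [0.4887, -0.009, 0.1524]
tcp_rot: [0.0, 0.707, 0.708, -0.0]
wrist_force: [0.3, -0.0, -0.3]
finger_gap: 0.001
grasp_force: 0.0
```

```bash
python3 - <<'E'
from h import *
s=robot.sense();print(s["eef_pos"],s["finger_gap"],s["wrist_force"])
W=world(robot.capture("top"));tab(W,(.42,.535,-.125,-.075),(.062,.085));tab(W,(.42,.535,-.17,-.125),(.062,.085));tab(W,(.42,.535,-.31,-.17),(.088,.108))
plan([.4895,-.012,.097],None)
E
```

```text
[ 0.48872989 -0.00900504  0.15236623] 0.0011810026365158383 [ 0.30449373 -0.03862531 -0.25481411]
tab (-0.125, -0.075) 48 (array([ 0.4782, -0.1   ]), array([48.2,  6.8]), 0.8) 0.0705
tab (-0.17, -0.125) 44 (array([ 0.4712, -0.148 ]), array([45. ,  7.1]), 0.1) 0.0698
tab (-0.31, -0.17) 24 (array([ 0.4758, -0.1895]), array([13.1, 14. ]), 0.6) 0.0971
plan [-0.0027, 0.0011, 0.0737] twist 0.0 rows 2  dist 0.055
```

Emit:
{"op": "jog_arm", "data": {"commands": [{"grip": -1,"linear": [-0.003,0.001,0.04],"twist": 0},{"grip": -1,"linear": [-0.003,0.001,0.065],"twist": 0},{"grip": -1,"linear": [-0.003,0.001,0.072],"twist": 0},{"grip": -1,"linear": [-0.003,0.001,0.076],"twist": 0},{"grip": -1,"linear": [-0.003,0.001,0.08],"twist": 0},{"grip": -1,"linear": [-0.003,0.001,0.084],"twist": 0},{"grip": -1,"linear": [-0.003,0.001,0.088],"twist": 0},{"grip": -1,"linear": [-0.003,0.001,0.091],"twist": 0},{"grip": -1,"linear": [-0.003,0.001,0.091],"twist": 0},{"grip": -1,"linear": [-0.003,0.001,0.091],"twist": 0}]}}

```text
clock: 23.45
eef_pos: [0.49, -0.0121, 0.0854]
tcp_rot: [0.001, 0.707, 0.707, -0.0]
wrist_force: [-5.3, -2.3, 8.1]
finger_gap: -0.001
grasp_force: 4.3
```

Emit:
{"op": "jog_arm", "data": {"commands": [{"grip": -1,"linear": [0,0,0.002],"twist": 0},{"grip": -1,"linear": [0,0,0.004],"twist": 0},{"grip": -1,"linear": [0,0,0.005],"twist": 0},{"grip": -1,"linear": [0,0,0.005],"twist": 0},{"grip": -1,"linear": [0,0,0.005],"twist": 0}]}}

```text
clock: 23.95
eef_pos: [0.4904, -0.0121, 0.0846]
tcp_rot: [0.002, 0.707, 0.707, -0.001]
wrist_force: [-24.0, -3.4, 52.2]
finger_gap: 0.001
grasp_force: 26.0
```

The plunger is on its stop (52 N). I'll let it up and go back to the post.

Emit:
{"op": "jog_arm", "data": {"commands": [{"grip": -1,"linear": [0,0,-0.02],"twist": 0},{"grip": -1,"linear": [0,0,-0.05],"twist": 0},{"grip": -1,"linear": [0,0,-0.1],"twist": 0},{"grip": -1,"linear": [0,0,-0.1],"twist": 0},{"grip": 0,"linear": [-0.233,-0.017,-0.1],"twist": 0},{"grip": 0,"linear": [-0.233,-0.017,-0.1],"twist": 0},{"grip": 0,"linear": [-0.233,-0.017,-0.1],"twist": 0},{"grip": 0,"linear": [-0.233,-0.017,-0.1],"twist": 0},{"grip": 0,"linear": [-0.233,-0.017,-0.1],"twist": 0},{"grip": 0,"linear": [-0.233,-0.017,-0.1],"twist": 0}]}}

```text
clock: 24.95
eef_pos: [0.4771, -0.1861, 0.1556]
tcp_rot: [0.0, 0.707, 0.707, 0.0]
wrist_force: [0.3, 0.4, -0.7]
finger_gap: 0.499
grasp_force: 0.0
```

```bash
python3 - <<'E'
from h import *
c=jawlook();W=world(c);tab(W,(.42,.535,-.31,-.17),(.092,.104))
c=robot.capture("top");W=world(c);tab(W,(.46,.52,-.04,.02),(.08,.11))
plan([.477,-.1875,.063],np.pi/2)
E
```

```text
[ 0.47712988 -0.1860726   0.15562864] [ 0.34401546  0.39656123 -0.6568349 ] 0.49853279894038915
tab (-0.125, -0.08) 1120 (array([ 0.4789, -0.099 ]), array([10.3, 50.1]), 89.5) 0.0703
tab (-0.17, -0.125) 1016 (array([ 0.4715, -0.1473]), array([10.2, 50. ]), 90.0) 0.0702
tab (-0.31, -0.17) 532 (array([ 0.477, -0.19 ]), array([15.5, 16.2]), 0.1) 0.0981
tab (-0.04, 0.02) 79 (array([ 0.4876, -0.0122]), array([29. , 28.4]), 1.1) 0.0965
plan [-0.0037, -0.0005, 0.1236] twist 0.0022 rows 2  dist 0.093
```

The row is intact and the plunger is up. I'll pinch the post at y=-0.190 and open the jaw.

Emit:
{"op": "jog_arm", "data": {"commands": [{"grip": 0,"linear": [-0.005,0,0.05],"twist": 0},{"grip": 0,"linear": [-0.005,0,0.1],"twist": 0},{"grip": 0,"linear": [-0.005,0,0.123],"twist": 0},{"grip": -1,"linear": [-0.005,0,0.123],"twist": 0},{"grip": -1,"linear": [-0.005,0,0.123],"twist": 0},{"grip": -1,"linear": [-0.005,0,0.123],"twist": 0},{"grip": -1,"linear": [-0.005,0,0.123],"twist": 0},{"grip": -1,"linear": [-0.005,0,0.123],"twist": 0},{"grip": -1,"linear": [-0.005,0,0.123],"twist": 0},{"grip": -1,"linear": [-0.005,0,0.123],"twist": 0}]}}

```text
clock: 26.05
eef_pos: [0.478, -0.1888, 0.0641]
tcp_rot: [0.001, 0.706, 0.708, 0.001]
wrist_force: [7.1, 1.4, -15.1]
finger_gap: 0.179
grasp_force: 52.2
```

Emit:
{"op": "jog_arm", "data": {"commands": [{"grip": -1,"linear": [-0.015,0,0],"twist": 0},{"grip": -1,"linear": [-0.03,0,0],"twist": 0},{"grip": -1,"linear": [-0.045,0,0],"twist": 0},{"grip": -1,"linear": [-0.06,0,0],"twist": 0},{"grip": -1,"linear": [-0.075,0,0],"twist": 0},{"grip": -1,"linear": [-0.09,0,0],"twist": 0},{"grip": -1,"linear": [-0.105,0,0],"twist": 0},{"grip": -1,"linear": [-0.12,0,0],"twist": 0},{"grip": -1,"linear": [-0.127,0,0],"twist": 0},{"grip": -1,"linear": [-0.127,0,0],"twist": 0},{"grip": -1,"linear": [-0.127,0,0],"twist": 0}]}}

```text
clock: 27.15
eef_pos: [0.4778, -0.2825, 0.0641]
tcp_rot: [-0.001, 0.706, 0.708, 0.001]
wrist_force: [1.5, 8.3, -5.3]
finger_gap: 0.179
grasp_force: 53.4
```

Emit:
{"op": "jog_arm", "data": {"commands": [{"grip": -1,"linear": [-0.003,0,0],"twist": 0},{"grip": -1,"linear": [-0.003,0,0],"twist": 0},{"grip": 0,"linear": [-0.003,0,0],"twist": 0},{"grip": 0,"linear": [0,0,0],"twist": 0},{"grip": 0,"linear": [0,0,0],"twist": 0},{"grip": 0,"linear": [0,0,-0.06],"twist": 0},{"grip": 0,"linear": [0,0,-0.12],"twist": 0},{"grip": 0,"linear": [0,0,-0.2],"twist": 0},{"grip": 0,"linear": [0.08,0,-0.28],"twist": 0},{"grip": 0,"linear": [0.08,0,-0.28],"twist": 0},{"grip": 0,"linear": [0.08,0,-0.28],"twist": 0}]}}

```text
clock: 28.25
eef_pos: [0.4796, -0.2217, 0.2791]
tcp_rot: [0.004, 0.705, 0.709, 0.001]
wrist_force: [0.1, 0.4, 0.0]
finger_gap: 0.502
grasp_force: 0.0
```

```bash
python3 - <<'E'
from h import *
c=jawlook();W=world(c);cv2.imwrite("pics/w6.png",c["image"]);tab(W,(.42,.535,-.33,-.17),(.090,.106))
P=sel(W,(.57,.78,-.28,.08),(.020,.030));print("tray rim",rect(P))
c=robot.capture("top");W=world(c);tab(W,(.42,.535,-.33,-.17),(.090,.106));P=sel(W,(.57,.78,-.28,.08),(.017,.034));print("tray rim",rect(P))
print(robot.sense()["joints"].round(2))
E
```

```text
[ 0.47964827 -0.22169243  0.27908038] [0.1161075  0.39530865 0.03047913] 0.502037358270588
tab (-0.125, -0.08) 563 (array([ 0.4785, -0.0998]), array([50.2, 10.6]), 0.3) 0.07
tab (-0.17, -0.125) 430 (array([ 0.4719, -0.147 ]), array([49.4,  9.5]), 0.2) 0.0705
tab (-0.33, -0.17) 210 (array([ 0.4767, -0.284 ]), array([14.8, 15.8]), 0.2) 0.0979
tray rim (array([ 0.6649, -0.124 ]), array([204.6, 131.4]), 88.0)
tab (-0.33, -0.17) 0  
tray rim (array([ 0.6876, -0.072 ]), array([311. , 174.5]), 87.5)
[ 1.02  0.16 -0.74  1.62  0.11  1.4   0.27]
```

View pics/w6.png

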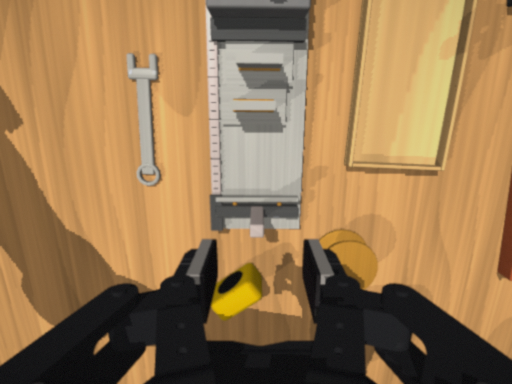

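The jaw is fully open (post at y=-0.284). Both brackets are upright at (260,66) and (255,105), and the tray is at about (0.667,-0.102), yaw -2°. I'll turn back to pick up bracket A.

Emit:
{"op": "jog_arm", "data": {"commands": [{"grip": -0.3,"linear": [0.0996,-0.0105,0.13],"twist": 1},{"grip": -0.3,"linear": [0.0996,-0.0105,0.13],"twist": 1},{"grip": -0.3,"linear": [0.0996,-0.0105,0.13],"twist": 1},{"grip": -0.3,"linear": [0.0996,-0.0105,0.13],"twist": 1},{"grip": -0.3,"linear": [0.0996,-0.0105,0.13],"twist": 1},{"grip": -0.3,"linear": [0.0996,-0.0105,0.13],"twist": 1},{"grip": -0.3,"linear": [0.0996,-0.0105,0.13],"twist": 1},{"grip": -0.3,"linear": [0.0996,-0.0105,0.13],"twist": 1}]}}

```text
clock: 29.15
eef_pos: [0.4681, -0.1515, 0.1745]
tcp_rot: [-0.001, 0.966, 0.257, -0.001]
wrist_force: [0.1, 0.5, -0.2]
finger_gap: 0.35
grasp_force: 0.0
```

Emit:
{"op": "jog_arm", "data": {"commands": [{"grip": -0.3,"linear": [0,0,0],"twist": 0.5},{"grip": -0.3,"linear": [0,0,0],"twist": 0.5},{"grip": -0.3,"linear": [0,0,0],"twist": 0.5},{"grip": -0.3,"linear": [0,0,0],"twist": 0.5},{"grip": -0.3,"linear": [0,0,0],"twist": 0.5},{"grip": -0.3,"linear": [0,0,0],"twist": 0.5}]}}

```text
clock: 29.75
eef_pos: [0.4686, -0.1509, 0.1753]
tcp_rot: [-0.0, 1.0, 0.002, -0.0]
wrist_force: [-0.2, -0.3, -0.3]
finger_gap: 0.352
grasp_force: 0.0
```

```bash
python3 - <<'E'
from h import *
W=world(robot.capture("wrist"));tab(W,(.42,.535,-.125,-.08),(.062,.080));tab(W,(.42,.535,-.19,-.125),(.062,.080))
P=sel(W,(.57,.78,-.28,.08),(.019,.031));print("rim",len(P),rect(P))
print(robot.sense()["eef_pos"])
plan([.4717,-.147,.0425],0)
E
```

```text
tab (-0.125, -0.08) 847 (array([ 0.4788, -0.0991]), array([10.4, 50.3]), 89.6) 0.0698
tab (-0.19, -0.125) 727 (array([ 0.4717, -0.1471]), array([10., 50.]), 90.0) 0.0704
rim 2483 (array([ 0.6171, -0.099 ]), array([250.7,  33.6]), 88.0)
[ 0.46871994 -0.15081857  0.17538903]
plan [0.004, -0.0051, 0.1772] twist 0.0039 rows 3  dist 0.133
```

Emit:
{"op": "jog_arm", "data": {"commands": [{"grip": -0.3,"linear": [0.004,-0.005,0.05],"twist": 0.004},{"grip": -0.3,"linear": [0.004,-0.005,0.1],"twist": 0.004},{"grip": -0.3,"linear": [0.004,-0.005,0.15],"twist": 0.004},{"grip": -0.3,"linear": [0.004,-0.005,0.17],"twist": 0.004},{"grip": -0.3,"linear": [0.004,-0.005,0.177],"twist": 0.004},{"grip": -0.3,"linear": [0.004,-0.005,0.177],"twist": 0.004},{"grip": -1,"linear": [0.004,-0.005,0.177],"twist": 0.004},{"grip": -1,"linear": [0.004,-0.005,0.177],"twist": 0.004},{"grip": -1,"linear": [0.004,-0.005,0.177],"twist": 0.004},{"grip": -1,"linear": [0.004,-0.005,0.177],"twist": 0.004},{"grip": -1,"linear": [0.004,-0.005,0.177],"twist": 0.004}], "grip_force": 60}}

```text
clock: 30.9
eef_pos: [0.4732, -0.1476, 0.0447]
tcp_rot: [0.001, 1.0, -0.002, 0.001]
wrist_force: [-0.1, -2.0, 7.5]
finger_gap: 0.101
grasp_force: 61.9
```

Emit:
{"op": "jog_arm", "data": {"commands": [{"grip": -1,"linear": [0,0,-0.04],"twist": 0},{"grip": -1,"linear": [0,0,-0.1],"twist": 0},{"grip": -1,"linear": [0,0,-0.16],"twist": 0},{"grip": -1,"linear": [0,0,-0.16],"twist": 0},{"grip": -1,"linear": [0,0,-0.16],"twist": 0},{"grip": -1,"linear": [0,0,-0.16],"twist": 0}]}}

```text
clock: 31.5
eef_pos: [0.4709, -0.1466, 0.1617]
tcp_rot: [-0.0, 1.0, -0.002, -0.001]
wrist_force: [-0.2, 0.0, -4.5]
finger_gap: 0.101
grasp_force: 60.3
```

```bash
python3 - <<'E'
from h import *
print(robot.sense()["eef_pos"],robot.sense()["finger_gap"]);plan([.664,-.161,.16],np.radians(-2))
E
```

```text
[ 0.47090577 -0.14657981  0.16168592] 0.1005462462485747
plan [0.2575, 0.0182, 0.0022] twist 0.0296 rows 4  dist 0.194
```

Emit:
{"op": "jog_arm", "data": {"commands": [{"grip": -1,"linear": [0.2575,0.018,0],"twist": 0.03},{"grip": -1,"linear": [0.2575,0.018,0],"twist": 0.03},{"grip": -1,"linear": [0.2575,0.018,0],"twist": 0.03},{"grip": -1,"linear": [0.2575,0.018,0],"twist": 0.03},{"grip": -1,"linear": [0.2575,0.018,0],"twist": 0.03},{"grip": -1,"linear": [0.2575,0.018,0.05],"twist": 0.03},{"grip": -1,"linear": [0.2575,0.018,0.1],"twist": 0.03},{"grip": -1,"linear": [0.2575,0.018,0.14],"twist": 0.03},{"grip": -1,"linear": [0.2575,0.018,0.16],"twist": 0.03},{"grip": -1,"linear": [0.2575,0.018,0.169],"twist": 0.03},{"grip": -1,"linear": [0.2575,0.018,0.171],"twist": 0.03},{"grip": -1,"linear": [0.2575,0.018,0.171],"twist": 0.03}]}}

```text
clock: 32.7
eef_pos: [0.6658, -0.161, 0.0359]
tcp_rot: [0.0, 1.0, -0.018, 0.001]
wrist_force: [0.3, -0.5, -3.4]
finger_gap: 0.103
grasp_force: 60.3
```

Emit:
{"op": "jog_arm", "data": {"commands": [{"grip": -0.3,"linear": [0,0,0],"twist": 0},{"grip": -0.3,"linear": [0,0,0],"twist": 0},{"grip": -0.3,"linear": [0,0,0],"twist": 0},{"grip": -0.3,"linear": [0,0,-0.03],"twist": 0},{"grip": -0.3,"linear": [0,0,-0.09],"twist": 0},{"grip": -0.3,"linear": [0,0,-0.15],"twist": 0},{"grip": -0.3,"linear": [0,0,-0.19],"twist": 0},{"grip": -0.3,"linear": [0,0,-0.19],"twist": 0}]}}

```text
clock: 33.5
eef_pos: [0.6676, -0.161, 0.1836]
tcp_rot: [0.001, 1.0, -0.018, 0.004]
wrist_force: [0.5, -0.6, -0.1]
finger_gap: 0.35
grasp_force: 0.0
```

```bash
python3 - <<'E'
from h import *
W=world(robot.capture("wrist"));tab(W,(.6,.73,-.22,.02),(.048,.070))
W=world(robot.capture("top"));tab(W,(.6,.73,-.22,.02),(.05,.070));tab(W,(.42,.535,-.17,-.075),(.060,.080))
s=robot.sense();print(s["eef_pos"],s["finger_gap"]);plan([.4788,-.0993,.174],0)
E
```

```text
tab (-0.22, 0.02) 637 (array([ 0.6648, -0.1604]), array([ 9.9, 50.2]), 87.8) 0.0594
tab (-0.22, 0.02) 19 (array([ 0.6515, -0.1586]), array([ 6.4, 25.1]), 88.9) 0.057
tab (-0.17, -0.075) 48 (array([ 0.4782, -0.1002]), array([48.3,  7. ]), 0.3) 0.07
[ 0.66546488 -0.16101702  0.17833459] 0.3497667868195792
plan [-0.2516, -0.0735, 0.0058] twist -0.0337 rows 4  dist 0.197
```

Emit:
{"op": "jog_arm", "data": {"commands": [{"grip": -0.3,"linear": [-0.2516,-0.0735,0],"twist": -0.034},{"grip": -0.3,"linear": [-0.2516,-0.0735,0],"twist": -0.034},{"grip": -0.3,"linear": [-0.2516,-0.0735,0],"twist": -0.034},{"grip": -0.3,"linear": [-0.2516,-0.0735,0],"twist": -0.034},{"grip": -0.3,"linear": [-0.2516,-0.0735,0],"twist": -0.034},{"grip": -0.3,"linear": [-0.2516,-0.0735,0],"twist": -0.034},{"grip": -0.3,"linear": [-0.2516,-0.0735,0],"twist": -0.034}]}}

```text
clock: 34.3
eef_pos: [0.4791, -0.0997, 0.1772]
tcp_rot: [-0.0, 1.0, -0.0, 0.0]
wrist_force: [0.2, -0.2, -0.2]
finger_gap: 0.35
grasp_force: 0.0
```

```bash
python3 - <<'E'
from h import *
W=world(robot.capture("wrist"));tab(W,(.42,.535,-.17,-.07),(.060,.080));plan([.4788,-.0993,.0425],0)
E
```

```text
tab (-0.17, -0.07) 714 (array([ 0.479 , -0.0989]), array([50.2,  9.5]), 0.1) 0.0703
plan [-0.0007, -0.0003, 0.1795] twist 0.0 rows 3  dist 0.135
```

Emit:
{"op": "jog_arm", "data": {"commands": [{"grip": -0.3,"linear": [0,-0.001,0.05],"twist": 0},{"grip": -0.3,"linear": [0,-0.001,0.1],"twist": 0},{"grip": -0.3,"linear": [0,-0.001,0.15],"twist": 0},{"grip": -0.3,"linear": [0,-0.001,0.17],"twist": 0},{"grip": -0.3,"linear": [0,-0.001,0.179],"twist": 0},{"grip": -0.3,"linear": [0,-0.001,0.179],"twist": 0},{"grip": -1,"linear": [0,-0.001,0.179],"twist": 0},{"grip": -1,"linear": [0,-0.001,0.179],"twist": 0},{"grip": -1,"linear": [0,-0.001,0.179],"twist": 0},{"grip": -1,"linear": [0,-0.001,0.179],"twist": 0},{"grip": -1,"linear": [0,-0.001,0.179],"twist": 0}]}}

```text
clock: 35.45
eef_pos: [0.4795, -0.0995, 0.0445]
tcp_rot: [0.001, 1.0, -0.0, 0.001]
wrist_force: [-1.3, -4.1, 7.4]
finger_gap: 0.103
grasp_force: 62.7
```

Emit:
{"op": "jog_arm", "data": {"commands": [{"grip": -1,"linear": [0,0,-0.04],"twist": 0},{"grip": -1,"linear": [0,0,-0.1],"twist": 0},{"grip": -1,"linear": [0,0,-0.16],"twist": 0},{"grip": -1,"linear": [0,0,-0.16],"twist": 0},{"grip": -1,"linear": [0,0,-0.16],"twist": 0},{"grip": -1,"linear": [0,0,-0.16],"twist": 0}]}}

```text
clock: 36.05
eef_pos: [0.4774, -0.0983, 0.1617]
tcp_rot: [-0.0, 1.0, 0.0, -0.001]
wrist_force: [0.1, 0.3, -2.8]
finger_gap: 0.101
grasp_force: 61.3
```

```bash
python3 - <<'E'
from h import *
print(robot.sense()["eef_pos"],robot.sense()["finger_gap"]);plan([.668,-.041,.16],np.radians(-2))
W=world(robot.capture("wrist"));tab(W,(.6,.73,-.22,.02),(.048,.070))
E
```

```text
[ 0.47738878 -0.09833884  0.16171493] 0.10053925810836006
plan [0.2542, -0.0764, 0.0023] twist 0.0337 rows 4  dist 0.199
tab (-0.22, 0.02) 0
```

Emit:
{"op": "jog_arm", "data": {"commands": [{"grip": -1,"linear": [0.254,-0.0764,0],"twist": 0.034},{"grip": -1,"linear": [0.254,-0.0764,0],"twist": 0.034},{"grip": -1,"linear": [0.254,-0.0764,0],"twist": 0.034},{"grip": -1,"linear": [0.254,-0.0764,0],"twist": 0.034},{"grip": -1,"linear": [0.254,-0.0764,0],"twist": 0.034},{"grip": -1,"linear": [0.254,-0.0764,0],"twist": 0.034}]}}

```text
clock: 36.7
eef_pos: [0.6684, -0.0398, 0.16]
tcp_rot: [-0.001, 1.0, -0.017, -0.002]
wrist_force: [-0.5, 0.2, -2.5]
finger_gap: 0.107
grasp_force: 61.1
```

```bash
python3 - <<'E'
from h import *
W=world(robot.capture("wrist"));tab(W,(.6,.73,-.22,-.09),(.048,.070));s=robot.sense();print(s["eef_pos"],s["finger_gap"])
E
```

```text
tab (-0.22, -0.09) 1095 (array([ 0.6652, -0.1603]), array([11.9, 49.8]), 87.5) 0.0576
[ 0.66791091 -0.04080649  0.1610737 ] 0.10488855254385893
```

Emit:
{"op": "jog_arm", "data": {"commands": [{"grip": -1,"linear": [0,0,0.05],"twist": 0},{"grip": -1,"linear": [0,0,0.1],"twist": 0},{"grip": -1,"linear": [0,0,0.14],"twist": 0},{"grip": -1,"linear": [0,0,0.16],"twist": 0},{"grip": -1,"linear": [0,0,0.169],"twist": 0},{"grip": -1,"linear": [0,0,0.171],"twist": 0},{"grip": -1,"linear": [0,0,0.171],"twist": 0},{"grip": -1,"linear": [0,0,0.171],"twist": 0}]}}

```text
clock: 37.55
eef_pos: [0.6698, -0.0411, 0.0365]
tcp_rot: [0.0, 1.0, -0.018, 0.001]
wrist_force: [0.2, -0.7, -3.2]
finger_gap: 0.103
grasp_force: 61.0
```

Emit:
{"op": "jog_arm", "data": {"commands": [{"grip": -0.3,"linear": [0,0,0],"twist": 0},{"grip": -0.3,"linear": [0,0,0],"twist": 0},{"grip": -0.3,"linear": [0,0,0],"twist": 0},{"grip": -0.3,"linear": [0,0,-0.03],"twist": 0},{"grip": -0.3,"linear": [0,0,-0.09],"twist": 0},{"grip": -0.3,"linear": [0,0,-0.15],"twist": 0},{"grip": -0.3,"linear": [0,0,-0.2],"twist": 0},{"grip": -0.3,"linear": [-0.15,0,-0.3],"twist": 0},{"grip": -0.3,"linear": [-0.15,0,-0.3],"twist": 0},{"grip": -0.3,"linear": [-0.15,0,-0.3],"twist": 0},{"grip": -0.3,"linear": [-0.15,0,-0.3],"twist": 0}]}}

```text
clock: 38.65
eef_pos: [0.5554, -0.0366, 0.2636]
tcp_rot: [0.002, 1.0, -0.017, 0.002]
wrist_force: [1.7, -0.1, 0.1]
finger_gap: 0.352
grasp_force: 0.0
```

```bash
python3 - <<'E'
from h import *
c=robot.capture("wrist");W=world(c);tab(W,(.6,.73,-.22,-.1),(.048,.070));tab(W,(.6,.73,-.1,.02),(.048,.070));tab(W,(.42,.535,-.33,-.17),(.090,.106));tab(W,(.46,.53,-.04,.02),(.080,.11));cv2.imwrite("pics/w7.png",c["image"])
E
```

```text
tab (-0.22, -0.1) 655 (array([ 0.6647, -0.1607]), array([11.3, 50. ]), 87.2) 0.0581
tab (-0.1, 0.02) 485 (array([ 0.6692, -0.0406]), array([ 9.5, 49.6]), 87.8) 0.0595
tab (-0.33, -0.17) 274 (array([ 0.477 , -0.2833]), array([16. , 16.9]), 2.6) 0.0968
tab (-0.04, 0.02) 606 (array([ 0.4903, -0.0121]), array([31.1, 29. ]), 21.7) 0.097
```

View pics/w7.png

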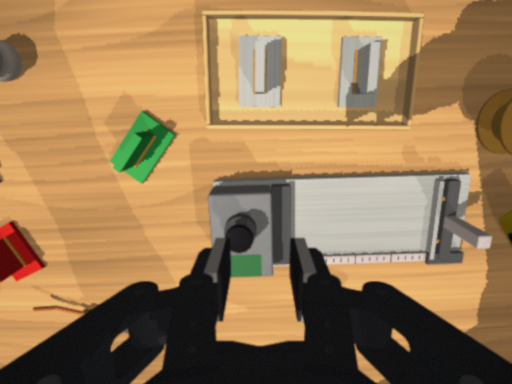

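Both brackets stand in the tray at (260,72) and (360,72). The jaw is fully open, the plunger is up and the gripper is clear of everything.

```bash
python3 -c "
from station import robot
print(robot.finish_job())"
```

```text
the job is handed in; nothing more can be done
None
```

I measured both brackets on the bench (46 and 50 mm) as one row, recorded the reading, opened the jaw fully, stood both upright in the tray and handed in the job; no verdict came back.

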